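# Put the ball bar back in its case and snap the lid shut

### The job

The reference ball bar has been scanned: lift it off its sloping stand, lay it down gently (not dropped) in the two rests of its open case with one white ball in each, and let go. Then swing the case lid down without flinging it and press its front edge until the catches snap and it is fully shut. Leave the other things lying around where they are.

Things in the scene. Friction and masses are not known exactly. Their poses are not given: they have to be found in the camera images.
- ballbar: Ball bar, loose, 0.2 kg, 178 mm long: two white balls 38 mm across, centres 140 mm apart, on a black rod 14 mm thick; the middle 50 mm is a fluorescent yellow sleeve 18 mm thick (the grip). Origin at the middle of the sleeve, x along the bar. The two ends are alike. It starts on the sloping stand, its x axis rising at 40 degrees, the high end towards the robot
- stand: Aluminium stand fixed to the bench, base 200 x 100 x 12 mm, with a rail sloping up along its +x at 40 degrees and a V rest near each end. Origin at the centre of its underside. The bar's middle rests 105 mm above the origin, with 32 mm free under the bar's axis, measured square to the slope; a stop plate holds the low (-x) end: lift the bar square to the slope
- case: Navy case fixed to the bench, 152 mm deep (x), 206 mm long (y), walls 50 mm high, 6 mm thick, floor 6 mm thick. Origin at the centre of its underside; -x is its front, the hinge runs along y at the rear rim. Inside, two grey V rests for the balls at y = +-70 mm. At the front, at y = +-75 mm, two red catch rollers reach 27 mm out of the front wall, up to 62 mm high
- nest (a point): Where the ball bar's origin belongs in the case: 15 mm in front of the case's centre and 45 mm above its underside (5 mm below the rim). Axes as the case's: the bar's axis goes along this y (either way round). 39 mm free below the bar's axis between the rests; the front wall's inner face is 55 mm away
- lid (a joint): Angle of the case lid, rad: 0 = fully shut, 1.8 = fully open (a little past upright). It is stiff and stays where left. Below about 0.13 two catches resist; about 10 to 15 N at the front edge presses it through, and past about 0.06 it snaps to 0 and is held
- lid_tab (a point): Centre of the outer (when shut, upper) face of the orange tab at the middle of the lid's free edge: 90 mm wide (y), 26 mm long, 10 mm thick; its tip is 13 mm beyond this point; 13 mm behind it the lid's front wall rises 16 mm above this face. Axes of the lid: z out of the face, -x to the tip, y along the hinge. When shut: 89 mm in front of the case's centre, 64 mm above its underside
- lid_hinge (a point): Point on the hinge axis of the lid, at the middle of the case's rear rim, 76 mm behind the case's centre and 50 mm above its underside; y is the hinge axis. The lid is a 30 mm deep shell, 152 x 206 mm
- printed_part: Bystander: fluorescent yellow 3D-printed bracket, 60 x 45 x 42 mm; origin under its centre
- spray_can: Bystander: upright aluminium spray can, 52 mm across, 150 mm tall; origin under its centre
- glasses: Bystander: red-framed safety glasses standing folded open, 115 x 146 x 46 mm; origin under the middle of the lens, temples to its +x
- mouse: Bystander: black computer mouse, 100 x 60 x 31 mm; origin under its centre
- caliper: Bystander: steel caliper lying flat, 200 mm long along its x, 12 mm high; origin under its centre
- mug: Bystander: blue mug, 80 mm across, 90 mm tall; origin under its centre

How it is judged:
On the way, in this order (a step that is already met when the one before it is completed fails the run):
1. the ball bar lies in both rests of the open case, released (z of ballbar in the frame of nest between -0.006 and 0.008 m and x of ballbar in the frame of nest between -0.008 and 0.008 m and y of ballbar in the frame of nest between -0.013 and 0.013 m and angle between the x axis of ballbar and the y axis of nest, either way round below 0.1 rad and value of joint lid above 0.8 rad and contact force between the fingers and ballbar below 0.1 N), for 0.2 s.
2. the lid is shut past its catches (value of joint lid below 0.03 rad), for 0.2 s.
At the end, for the whole second after the job is handed in: The lid is shut past its catches (joint below 0.03 rad) and the ball bar lies at rest in its rests inside: its middle within 8 mm across, 13 mm along and -6 to +8 mm in height of the nest, its axis within 0.1 rad of the nest's y (z of ballbar in the frame of nest between -0.006 and 0.008 m and x of ballbar in the frame of nest between -0.008 and 0.008 m and y of ballbar in the frame of nest between -0.013 and 0.013 m and angle between the x axis of ballbar and the y axis of nest, either way round below 0.1 rad and value of joint lid below 0.03 rad and linear speed of ballbar below 0.03 m/s); the robot touches nothing.
It fails at once if the ball bar is dropped or thrown (moves faster than 0.6 m/s while no finger touches it) (linear speed of ballbar above 0.6 m/s and contact force between the fingers and ballbar below 0.05 N).
It fails at once if the lid is flung (faster than 4 rad/s before it reaches the catches) (value of joint lid above 0.2 rad and velocity of joint lid below -4 rad/s).
It fails at once if a bystander is displaced by more than 30 mm (distance of any of printed_part, spray_can, glasses, mouse, caliper, mug from where it was at the start of the episode above 0.03 m).
It also fails if it takes over 64 s, if anything falls off the work surface, if the arm or the gripper's body presses on something with over 40 N, if the wrist force passes 120 N, or if a joint passes its speed limit or range.

### The arm

A 6-joint arm with a two-finger parallel gripper is mounted at the origin on the work surface. World frame = base frame: x ahead of the robot, y to its left, z up, the work surface at z = 0. Lengths are in m, angles in rad, forces in N, time in s.
With the tool pointing down it reaches from about 0.35 to 0.975 m from the base axis. Payload 4.9 kg.
Tool frame: the origin (TCP) lies on the mounting face of the last link; the fingertips stand 173 mm ahead of it and the grasp point (between the pads) lies 155 mm ahead of it; z points along the fingers, y is the direction in which the jaws open and shut (so a half turn about z gives the same grasp; the last joint's range is limited). The gripper opens to 85 mm and grips with 20 to 120 N. Pads are 22 mm wide; open, the fingers measure 114 mm over their backs; the gripper's body (76 mm by 85 mm) begins 54 mm behind the grasp point. The pads swing forward as they close: fully open they stand 13 mm farther back than shut.
Start: joints at [-1.304, 0.053, 1.613, -0, 1.476, -0.119], TCP at [0.235, -0.579, 0.405] pointing down, gripper open.
Joint ranges: [-3.01, 3.01], [-1.01, 2.22], [0.06, 2.58], [-1.02, 4.17], [0.09, 2.62], [-3.14, 3.14]. Speed limits (rad/s): [2.57, 2.57, 3.14, 3.14, 3.14, 3.14].

### API

Orientations are given as a unit quaternion [w, x, y, z].
In Python, from plant import manip gives the robot as it stands.
- The arm moves only by the tool play_rows, never from a script. Its argument "increments" is a list of rows, each an object with "offset": the shift along the tool's x, y, z in mm, a list of three; "twist": the turn about the tool's z in rad; "grip": the opening, from 0 (shut) to 1 (fully open). In form: [{"offset": [dx, dy, dz], "twist": twist, "grip": grip}, ...]. A call has 1 to 5 rows; each row is the pose to reach, as a shift and turn from the pose commanded when the call began, along the tool's axes at that moment; what a row does not reach only later rows make up. A row lasts 1/12 s, in which the tool goes at most 41.7 mm and 7.16 degrees, less where a joint would pass 70% of its speed; a pose out of reach is approached as far as the arm can. A call with a gripper value outside its range is refused whole. The fingers move at their own pace and stop on an object; the grip force is fixed at half the most. Time passes only in rows, so rows that repeat a pose let the fingers close. It gives the time, the measured TCP pose, the force and the opening at its end, in the units of the state.
- manip.state(): the state, without advancing time (a new reading comes with each control period).
- manip.grab_frame(name): name is "side" or "top" or "wrist"; returns the picture (480x640x3 uint8, blue, green, red); there is no depth.
- manip.get_calibration(name): a dict with "fx", "fy", "cx", "cy" (pixels), "T" (4x4, takes a point from camera to world coordinates). Camera axes: x right, y down, z forward; pixel columns grow to the right and rows downward; lengths in m; the calibration is good to about 2 mm. A picture is of the moment at which its call begins: read the wrist's pose just before it. get_calibration takes no time and is no camera call; for the wrist camera it gives the pose at the moment of the call.
- manip.job_done(): hands the job in, once; it reports no verdict.
Trained networks look in the newest picture that a camera, given by its name, has taken for a name from the list of things; names that differ only in an ending like _2 or _b are one class to them, and where a whole thing is asked for, a point or a joint stands for the part that bears it (a point fixed in the world has none). Each returns a list of dicts, best first, with "p" (0 to 1); they miss things now and then, are a little off and sometimes report something else, mostly with a low value. They report only what shows in the picture. A call takes as long as a camera call.
- manip.boxes_of(query, camera): "xyz" ([x, y, z] in m, in the coordinates of the camera as it stood for that picture, good to about 4 mm: the middle of the surface that is visible of it).
- manip.tip_of(query, camera): "xyz" ([x, y, z] in m, in the coordinates of the camera as it stood for that picture, good to about 4 mm: a listed point, or the origin of a listed thing).
The state is a dict: "time": time; "joint_pos": joint angles; "joint_vel": joint speeds; "joint_efforts": joint torques, N m; "tool_pos": TCP position; "tool_rot": TCP orientation; "contact_force": force on the tool from outside, world axes, zero at the start; "ft_torque": the same for the moment, N m; "gripper_width": opening from 0.0 (shut) to 1.0 (fully open).
Only numpy, scipy, OpenCV 4.12 (cv2) and the standard library are available. Lean on these libraries where they do the work, as an engineer would, in place of code of your own. Each camera call takes 0.05 s, during which the arm holds its last target. There are 200 camera calls.

## Working session

There is one attempt and no reset: what is moved stays moved. The work goes in short steps, Python scripts to look and compute and a tool call to move; the robot and the scene stay as the last step left them, time stands still between calls to the robot, and variables do not carry over. Pictures are saved under pics/ and viewed, about 8 in all and at most 12, crops included, and the job is handed in when it is done.

Besides the shell and the picture viewer there is one more tool, called by a JSON object that holds its "api" and its "payload", one argument or row to a line. play_rows: Moves the arm, as the interface text tells. Its arguments: {"type":"object","properties":{"increments":{"type":"array"}},"required":["increments"]}

```bash
ls; mkdir -p pics; python3 - <<'E'
from plant import manip
import cv2,numpy as np
np.set_printoptions(precision=3,suppress=True)
s=manip.state();print(s)
for c in ["side","top"]:
    f=manip.grab_frame(c);cv2.imwrite(f"pics/{c}0.png",f)
    C=manip.get_calibration(c);T=np.array(C["T"]);print(c,C["fx"],C["cx"],C["cy"]);print(T)
    for q in ["ballbar","stand","case","nest","lid_tab","lid_hinge","printed_part","spray_can","glasses","mouse","caliper","mug"]:
        for d in manip.tip_of(q,c)[:2]:
            x=np.array(d["xyz"]);print(q,round(d["p"],2),(T[:3,:3]@x+T[:3,3]))
E
```

```text
pics
{'time': 0.0, 'joint_pos': array([-1.304,  0.053,  1.614,  0.   ,  1.476, -0.119]), 'joint_vel': array([-0.001, -0.001, -0.001, -0.001,  0.002, -0.   ]), 'joint_efforts': array([ -0.   , -39.368, -37.018,  -0.   ,   0.007,   0.   ]), 'tool_pos': array([ 0.235, -0.579,  0.403]), 'tool_rot': array([-0.001,  0.981,  0.192, -0.   ]), 'contact_force': array([-0.144,  0.148,  0.078]), 'ft_torque': array([ 0.018, -0.02 , -0.   ]), 'gripper_width': 1.0000540446957822}
side 584.1198012608919 331.62212742253837 242.7535178674552
[[ 0.825 -0.339  0.452 -0.275]
 [-0.565 -0.492  0.662 -1.067]
 [-0.001 -0.802 -0.598  1.052]
 [ 0.     0.     0.     1.   ]]
stand 0.65 [0.498 0.179 0.002]
case 0.96 [ 0.533 -0.173 -0.002]
nest 0.97 [ 0.513 -0.179  0.046]
printed_part 0.86 [ 0.393 -0.006  0.002]
mouse 0.91 [ 0.328 -0.349  0.002]
caliper 0.48 [0.439 0.532 0.002]
mug 0.66 [ 0.532 -0.527  0.004]
top 599.3173523154557 319.4501831904767 239.01041526396006
[[-0.001 -0.998  0.069  0.366]
 [-1.     0.001  0.002  0.012]
 [-0.002 -0.069 -0.998  1.802]
 [ 0.     0.     0.     1.   ]]
ballbar 0.74 [0.498 0.175 0.106]
stand 0.97 [0.5   0.175 0.006]
case 0.79 [ 0.531 -0.177 -0.001]
nest 0.86 [ 0.515 -0.182  0.047]
lid_tab 0.86 [ 0.615 -0.167  0.215]
lid_hinge 0.76 [ 0.606 -0.169  0.045]
printed_part 0.7 [ 0.395 -0.006  0.003]
spray_can 0.65 [ 0.326 -0.349  0.   ]
glasses 0.67 [ 0.24   0.328 -0.005]
glasses 0.2 [ 0.534 -0.177  0.   ]
mouse 0.59 [ 0.242  0.328 -0.005]
mouse 0.52 [ 0.515 -0.179  0.044]
caliper 0.93 [ 0.434  0.533 -0.005]
mug 0.9 [ 0.529 -0.523  0.002]
```

View pics/top0.png

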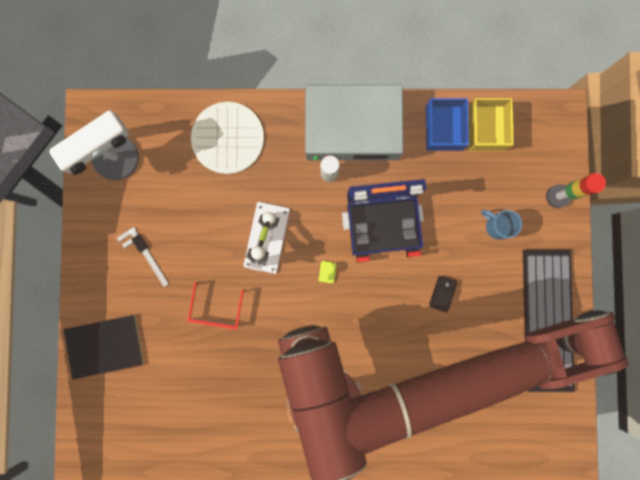

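View pics/side0.png

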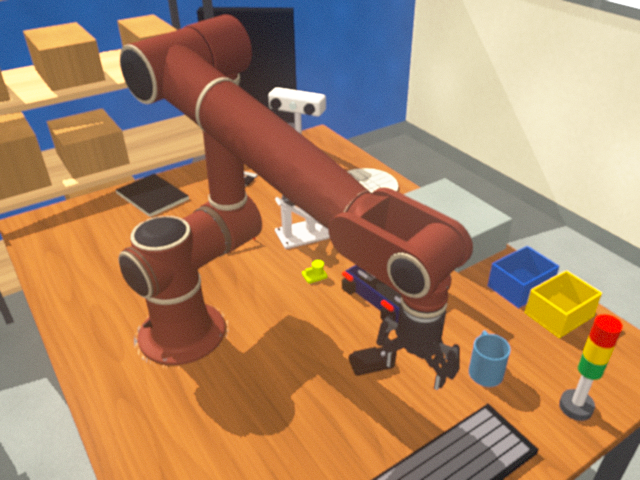

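Top view: the bar sits on its stand at about (263,236), high end towards the robot at (258,255). The case is at (385,222) with the lid tab at (388,188), and the spray can is at (330,168). The side view agrees, with the arm hiding part of the case. I'll move above the stand for close measurements.

```bash
cat > h.py <<'E'
from plant import manip
import cv2,numpy as np
from scipy.spatial.transform import Rotation as R
np.set_printoptions(precision=4,suppress=True)
def pose():
    s=manip.state();q=s["tool_rot"];M=R.from_quat([q[1],q[2],q[3],q[0]]).as_matrix()
    return s,np.array(s["tool_pos"]),M
def go(x,y,z,yaw):   # yaw of tool x, deg; prints offset(mm) and twist(rad)
    s,p,M=pose();cur=np.degrees(np.arctan2(M[1,0],M[0,0]))
    d=(cur-yaw+180)%360-180
    print("t",round(s["time"],2),"p",p,"yaw",round(cur,2),"j",s["joint_pos"],"off",np.round(1000*M.T@(np.array([x,y,z])-p),1),"twist",round(np.radians(d),3))
def find(cam,qs,fn="tip_of"):
    C=manip.get_calibration(cam);T=np.array(C["T"])
    for q in qs:
        for d in getattr(manip,fn)(q,cam)[:2]:
            x=np.array(d["xyz"]);print(cam,q,round(d["p"],2),T[:3,:3]@x+T[:3,3])
def snap(cam,name):
    f=manip.grab_frame(cam);cv2.imwrite(f"pics/{name}.png",f);return f
def ray(cam,u,v,C=None):
    C=C or manip.get_calibration(cam);T=np.array(C["T"])
    d=T[:3,:3]@np.array([(u-C["cx"])/C["fx"],(v-C["cy"])/C["fy"],1]);return T[:3,3],d
def atz(cam,u,v,z,C=None):
    o,d=ray(cam,u,v,C);return o+d*(z-o[2])/d[2]
E
python3 - <<'E'
from h import *
go(0.50,0.10,0.50,-13)
go(0.42,-0.10,0.52,-13)
print(atz("top",330,165,.15), atz("top",355,157,.1),atz("top",305,155,0.1))
E
```

```text
t 1.3 p [ 0.2352 -0.579   0.4047] yaw 22.11 j [-1.304   0.0527  1.613  -0.      1.476  -0.119 ] off [ 500.9 -529.5  -95.3] twist 0.613
t 1.3 p [ 0.2352 -0.579   0.4047] yaw 22.11 j [-1.304   0.0527  1.613  -0.      1.476  -0.119 ] off [ 351.5 -374.3 -115.3] twist 0.613
[ 0.6878 -0.0137  0.15  ] [ 0.7207 -0.0863  0.1   ] [0.7267 0.0574 0.1   ]
```

{"api": "play_rows", "payload": {
  "increments": [
    {"offset": [25,-25,-30],"twist": 0.1,"grip": 1},
    {"offset": [50,-52,-50],"twist": 0.2,"grip": 1},
    {"offset": [77,-80,-65],"twist": 0.3,"grip": 1},
    {"offset": [104,-108,-80],"twist": 0.4,"grip": 1},
    {"offset": [132,-138,-90],"twist": 0.5,"grip": 1}
  ]
}}

```text
time: 1.72
tool_pos: [0.3039, -0.4049, 0.4953]
tool_rot: [0.001, 0.998, -0.06, 0.001]
contact_force: [0.3, -0.4, 0.0]
gripper_width: 1.005
```

```bash
python3 -c "
from h import *
go(0.50,0.10,0.50,-13)"
```

```text
t 1.72 p [ 0.3039 -0.4049  0.4953] yaw -6.88 j [-1.0741 -0.2731  1.7648  0.0001  1.6474  0.6168] off [ 134.2 -524.8   -5.5] twist 0.107
```

{"api": "play_rows", "payload": {
  "increments": [
    {"offset": [10,-40,0],"twist": 0.05,"grip": 1},
    {"offset": [20,-80,0],"twist": 0.1,"grip": 1},
    {"offset": [30,-120,0],"twist": 0.1,"grip": 1},
    {"offset": [40,-160,0],"twist": 0.1,"grip": 1},
    {"offset": [50,-200,0],"twist": 0.1,"grip": 1}
  ]
}}

```text
time: 2.13
tool_pos: [0.3762, -0.2114, 0.4937]
tool_rot: [0.0, 0.994, -0.107, 0.001]
contact_force: [2.0, -0.1, 0.1]
gripper_width: 1.001
```

```bash
python3 -c "
from h import *
snap('wrist','w1')
find('wrist',['case','nest','lid_tab','lid_hinge','ballbar','stand'])
print(np.array(manip.get_calibration('wrist')['T']))
go(0.50,0.10,0.50,-13)"
```

```text
wrist case 0.74 [ 0.5303 -0.1646  0.0036]
wrist nest 0.64 [ 0.5177 -0.168   0.0489]
wrist lid_hinge 0.2 [ 0.3327 -0.3435  0.0055]
wrist stand 0.51 [ 0.5184 -0.168   0.0506]
[[-0.2149 -0.9249 -0.3137  0.4563]
 [-0.9766  0.2035  0.069  -0.2321]
 [-0.      0.3212 -0.947   0.4634]
 [ 0.      0.      0.      1.    ]]
t 2.48 p [ 0.3758 -0.2144  0.4933] yaw -12.38 j [-0.6906 -0.4637  1.9113 -0.0003  1.6943  1.0962] off [  53.9 -333.7   -6.8] twist 0.011
```

View pics/w1.png

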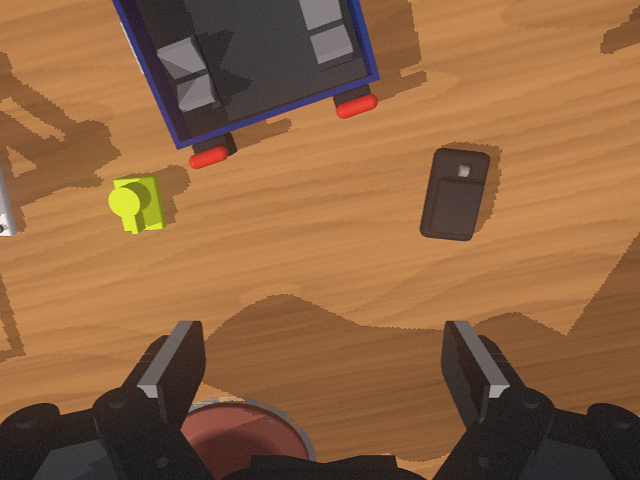

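The wrist view shows the case front rim with corners at about (178,149) and (378,78), the red rollers, the bracket at (138,205) and the mouse at (457,195). Next, over the stand.

{"api": "play_rows", "payload": {
  "increments": [
    {"offset": [-5,-40,0],"twist": 0,"grip": 1},
    {"offset": [-10,-80,0],"twist": 0,"grip": 1},
    {"offset": [-15,-120,0],"twist": 0,"grip": 1},
    {"offset": [-20,-160,0],"twist": 0,"grip": 1},
    {"offset": [-25,-200,0],"twist": 0,"grip": 1}
  ]
}}

```text
time: 2.9
tool_pos: [0.3941, -0.0125, 0.4934]
tool_rot: [0.0, 0.994, -0.109, 0.0]
contact_force: [1.1, 0.2, -0.4]
gripper_width: 1.002
```

{"api": "play_rows", "payload": {
  "increments": [
    {"offset": [-5,-40,0],"twist": 0,"grip": 1},
    {"offset": [-10,-80,0],"twist": 0,"grip": 1},
    {"offset": [-15,-120,0],"twist": 0,"grip": 1},
    {"offset": [-20,-150,0],"twist": 0,"grip": 1},
    {"offset": [-20,-150,0],"twist": 0,"grip": 1}
  ]
}}

```text
time: 3.32
tool_pos: [0.407, 0.1409, 0.493]
tool_rot: [-0.001, 0.994, -0.105, -0.001]
contact_force: [-0.6, 0.9, 0.7]
gripper_width: 1.002
```

```bash
python3 -c "
from h import *
manip.grab_frame('wrist')
snap('wrist','w2')
find('wrist',['ballbar','stand'])
find('wrist',['ballbar','stand'],'boxes_of')
find('top',['ballbar','stand'])
C=manip.get_calibration('wrist');np.save('c2.npy',C,allow_pickle=True)
C1=dict(C);C1['T']=np.array([[-0.2149,-0.9249,-0.3137,0.4563],[-0.9766,0.2035,0.069,-0.2321],[0,.3212,-.947,.4634],[0,0,0,1]])
a=atz('wrist',178,149,.05,C1);b=atz('wrist',378,78,.05,C1);print(a,b,np.linalg.norm(a-b),'case yaw',np.degrees(np.arctan2(*(a-b)[[1,0]]))-90)
print(C['fx'],C['cx'],C['cy'],C['T'])
go(0.50,0.17,0.40,-13)"
```

```text
wrist ballbar 0.65 [0.4962 0.176  0.1062]
wrist stand 0.88 [0.493  0.1725 0.0048]
wrist stand 0.66 [0.4978 0.1774 0.1047]
wrist ballbar 0.92 [0.4897 0.1771 0.1226]
wrist stand 0.78 [0.4891 0.1648 0.0141]
top ballbar 0.74 [0.4979 0.175  0.1061]
top stand 0.97 [0.5004 0.1755 0.0062]
[ 0.4409 -0.0838  0.05  ] [ 0.4627 -0.2858  0.05  ] 0.20316047934305076 case yaw 6.163630006459741
416.2663328323616 322.91366797901804 239.47865695289929 [[-0.2157 -0.9249 -0.3131  0.4873]
 [-0.9765  0.2043  0.0693  0.1192]
 [-0.0001  0.3207 -0.9472  0.4636]
 [ 0.      0.      0.      1.    ]]
t 3.72 p [0.4068 0.1369 0.4934] yaw -12.43 j [ 0.151  -0.4732  1.9175 -0.0001  1.697   1.9388] off [ 83.8 -52.3  93.4] twist 0.01
```

View pics/w2.png

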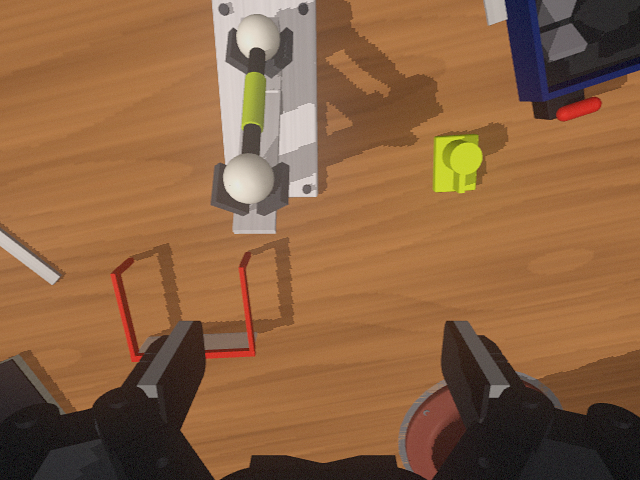

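Balls at (257,37) low and (248,178) high, with the sleeve centre at about (254,100). The glasses are at (190,300), near the arm's approach but clear of it.

```bash
python3 -c "
from h import *
from scipy.optimize import least_squares
C=np.load('c2.npy',allow_pickle=True).item();T=np.array(C['T'])
W=[(257,37),(254.5,100),(248,178)]
l=atz('wrist',257,37,.060,C);m=atz('wrist',254.5,100,.113,C);h=atz('wrist',248,178,.15,C);print(l,m,h,(l+h)/2,np.linalg.norm(l-h),'yaw',np.degrees(np.arctan2(*(l-h)[[1,0]])))
f=cv2.imread('pics/top0.png');g=cv2.resize(f[180:300,220:360],None,fx=5,fy=5,interpolation=cv2.INTER_CUBIC)
cv2.imwrite('pics/topcrop.png',g)
"
```

```text
[0.5498 0.1647 0.06  ] [0.498  0.1728 0.113 ] [0.4438 0.1869 0.15  ] [0.4968 0.1758 0.105 ] 0.14078269104383379 yaw -11.826248672470173
```

View pics/topcrop.png

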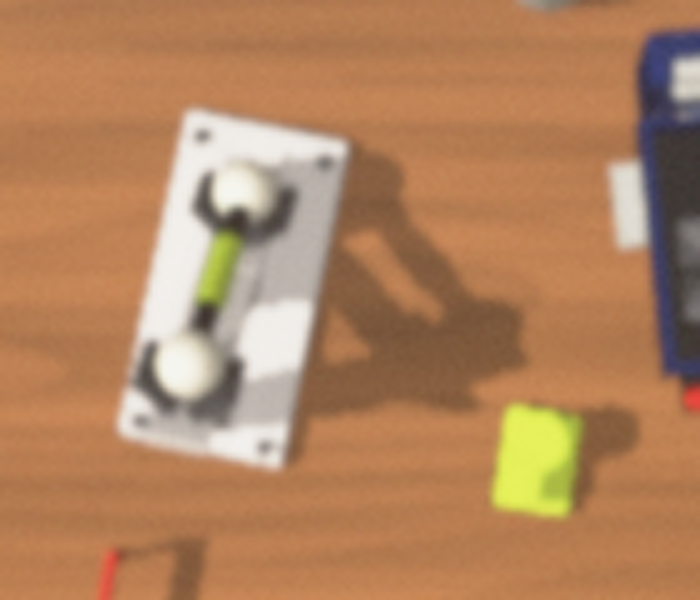

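```bash
python3 -c "
from h import *
go(0.497,0.1755,0.267,-11.8)"
```

```text
t 3.72 p [0.4068 0.1369 0.4934] yaw -12.43 j [ 0.151  -0.4732  1.9175 -0.0001  1.697   1.9388] off [ 79.7 -57.1 226.4] twist -0.011
```

{"api": "play_rows", "payload": {
  "increments": [
    {"offset": [25,-18,20],"twist": -0.01,"grip": 1},
    {"offset": [50,-36,40],"twist": -0.01,"grip": 1},
    {"offset": [80,-57,55],"twist": -0.01,"grip": 1},
    {"offset": [80,-57,90],"twist": -0.01,"grip": 1},
    {"offset": [80,-57,115],"twist": -0.01,"grip": 1}
  ]
}}

```text
time: 4.13
tool_pos: [0.4982, 0.1764, 0.3758]
tool_rot: [0.0, 0.995, -0.103, -0.001]
contact_force: [-0.1, -0.2, 0.1]
gripper_width: 1.0
```

```bash
python3 -c "
from h import *
f=snap('wrist','w3')
find('wrist',['ballbar'])
go(0.497,0.1755,0.267,-11.8)
go(0.497,0.1755,0.267,-11.8)"
```

```text
wrist ballbar 0.64 [0.492  0.1769 0.1009]
t 4.23 p [0.496  0.1759 0.3724] yaw -11.78 j [ 0.1994 -0.1607  1.8725 -0.0001  1.4409  1.9758] off [  2.2  -0.3 105.3] twist 0.0
t 4.23 p [0.496  0.1759 0.3724] yaw -11.78 j [ 0.1994 -0.1607  1.8725 -0.0001  1.4409  1.9758] off [  2.2  -0.3 105.3] twist 0.0
```

View pics/w3.png

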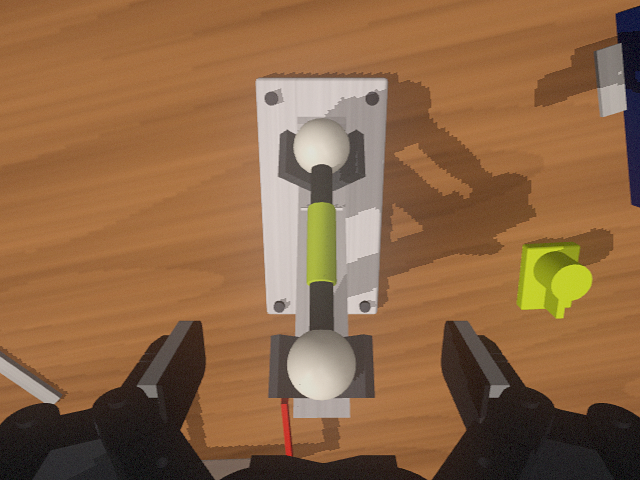

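The bar is centred between the pads (column 321, jaw middle 323) and aligned with the tool. I'll descend and close.

{"api": "play_rows", "payload": {
  "increments": [
    {"offset": [2,0,35],"twist": 0,"grip": 1},
    {"offset": [2,0,65],"twist": 0,"grip": 1},
    {"offset": [2,0,90],"twist": 0,"grip": 1},
    {"offset": [2,0,105],"twist": 0,"grip": 1},
    {"offset": [2,0,105],"twist": 0,"grip": 0.6}
  ]
}}

```text
time: 4.65
tool_pos: [0.498, 0.1757, 0.2714]
tool_rot: [0.001, 0.995, -0.102, -0.002]
contact_force: [-0.6, -0.2, -0.1]
gripper_width: 0.883
```

{"api": "play_rows", "payload": {
  "increments": [
    {"offset": [0,0,0],"twist": 0,"grip": 0.3},
    {"offset": [0,0,0],"twist": 0,"grip": 0},
    {"offset": [0,0,0],"twist": 0,"grip": 0},
    {"offset": [0,0,0],"twist": 0,"grip": 0},
    {"offset": [0,0,0],"twist": 0,"grip": 0}
  ]
}}

```text
time: 5.07
tool_pos: [0.4995, 0.1767, 0.2754]
tool_rot: [-0.001, 0.995, -0.102, 0.002]
contact_force: [-0.9, -0.0, 3.4]
gripper_width: 0.175
```

{"api": "play_rows", "payload": {
  "increments": [
    {"offset": [0,0,0],"twist": 0,"grip": 0},
    {"offset": [0,0,0],"twist": 0,"grip": 0},
    {"offset": [0,0,0],"twist": 0,"grip": 0},
    {"offset": [0,0,0],"twist": 0,"grip": 0},
    {"offset": [0,0,0],"twist": 0,"grip": 0}
  ]
}}

```text
time: 5.48
tool_pos: [0.4996, 0.1768, 0.2754]
tool_rot: [-0.001, 0.995, -0.102, 0.001]
contact_force: [-0.8, 0.3, 6.8]
gripper_width: 0.177
```

The grip closed to about 15 mm, less than the 18 mm sleeve, with an upward force. It is pinching too high, so I'll reopen and go lower.

{"api": "play_rows", "payload": {
  "increments": [
    {"offset": [0,0,0],"twist": 0,"grip": 0.6},
    {"offset": [0,0,0],"twist": 0,"grip": 0.6},
    {"offset": [0,0,0],"twist": 0,"grip": 0.6},
    {"offset": [0,0,0],"twist": 0,"grip": 0.6}
  ]
}}

```text
time: 5.82
tool_pos: [0.4986, 0.1765, 0.2729]
tool_rot: [0.0, 0.995, -0.102, -0.0]
contact_force: [0.7, -1.0, 0.9]
gripper_width: 0.599
```

```bash
python3 -c "
from h import *
go(0.497,0.1755,0.267,-11.8);print(pose()[0]['contact_force'])
f=manip.grab_frame('wrist');C=manip.get_calibration('wrist')
g=cv2.resize(f[150:480,120:560],(800,600));cv2.imwrite('pics/w4.png',g);find('wrist',['ballbar'])
"
```

```text
t 5.82 p [0.4986 0.1765 0.2729] yaw -11.7 j [ 0.1994 -0.0564  1.9508 -0.      1.248   1.9744] off [-1.4  1.3  5.9] twist 0.002
[ 0.7205 -0.9503  0.8602]
wrist ballbar 0.6 [0.4949 0.1771 0.1047]
```

View pics/w4.png

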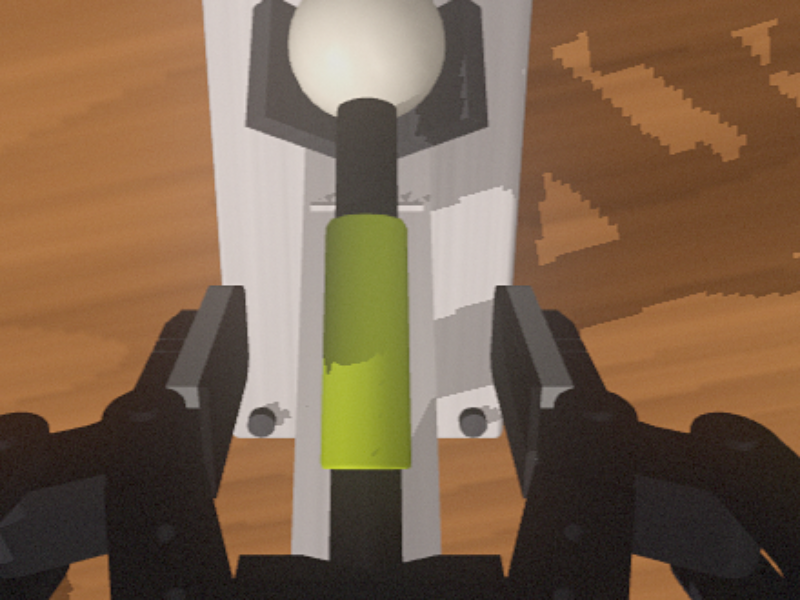

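The sleeve (367,340 in the crop) is centred between the pads. I'm going 10 mm deeper and slightly downhill for ball clearance.

{"api": "play_rows", "payload": {
  "increments": [
    {"offset": [3,0,5],"twist": 0,"grip": 0.6},
    {"offset": [3,0,10],"twist": 0,"grip": 0.6},
    {"offset": [3,0,10],"twist": 0,"grip": 0.6}
  ]
}}

```text
time: 6.17
tool_pos: [0.5014, 0.1757, 0.2617]
tool_rot: [0.0, 0.995, -0.102, -0.001]
contact_force: [-1.0, 0.0, -1.0]
gripper_width: 0.605
```

{"api": "play_rows", "payload": {
  "increments": [
    {"offset": [0,0,0],"twist": 0,"grip": 0.3},
    {"offset": [0,0,0],"twist": 0,"grip": 0},
    {"offset": [0,0,0],"twist": 0,"grip": 0},
    {"offset": [0,0,0],"twist": 0,"grip": 0},
    {"offset": [0,0,0],"twist": 0,"grip": 0}
  ]
}}

```text
time: 6.58
tool_pos: [0.5019, 0.1761, 0.2637]
tool_rot: [-0.001, 0.995, -0.102, 0.0]
contact_force: [-0.6, 1.9, -0.3]
gripper_width: 0.188
```

{"api": "play_rows", "payload": {
  "increments": [
    {"offset": [0,0,0],"twist": 0,"grip": 0},
    {"offset": [0,0,0],"twist": 0,"grip": 0}
  ]
}}

```text
time: 6.75
tool_pos: [0.5018, 0.1761, 0.2637]
tool_rot: [-0.0, 0.995, -0.102, 0.0]
contact_force: [0.3, 3.5, 0.6]
gripper_width: 0.19
```

{"api": "play_rows", "payload": {
  "increments": [
    {"offset": [4,0,-5],"twist": 0,"grip": 0},
    {"offset": [11,0,-13],"twist": 0,"grip": 0},
    {"offset": [20,0,-24],"twist": 0,"grip": 0},
    {"offset": [30,0,-36],"twist": 0,"grip": 0},
    {"offset": [40,0,-48],"twist": 0,"grip": 0}
  ]
}}

```text
time: 7.17
tool_pos: [0.5417, 0.1672, 0.312]
tool_rot: [0.001, 0.995, -0.102, -0.0]
contact_force: [-0.1, 0.7, -2.1]
gripper_width: 0.188
```

{"api": "play_rows", "payload": {
  "increments": [
    {"offset": [0,0,-30],"twist": 0,"grip": 0},
    {"offset": [0,0,-60],"twist": 0,"grip": 0},
    {"offset": [0,0,-95],"twist": 0,"grip": 0},
    {"offset": [0,0,-130],"twist": 0,"grip": 0},
    {"offset": [0,0,-150],"twist": 0,"grip": 0}
  ]
}}

```text
time: 7.58
tool_pos: [0.5415, 0.1673, 0.4668]
tool_rot: [-0.0, 0.995, -0.102, 0.003]
contact_force: [0.9, 0.1, -2.0]
gripper_width: 0.185
```

```bash
python3 -c "
from h import *
f=manip.grab_frame('wrist');f=snap('wrist','w5');C=manip.get_calibration('wrist');find('wrist',['ballbar']);print(C['T'])
s=pose()[0];print(s['contact_force'],s['gripper_width'])
go(.42,.0,.5,-84)
"
```

```text
wrist ballbar 0.76 [0.5401 0.1703 0.3087]
[[-0.2038 -0.9304 -0.3045  0.6228]
 [-0.979   0.1927  0.0664  0.1507]
 [-0.0031  0.3117 -0.9502  0.4387]
 [ 0.      0.      0.      1.    ]]
[ 0.1959  0.4967 -2.2659] 0.18904615949962494
t 7.73 p [0.5415 0.1674 0.464 ] yaw -11.73 j [ 0.1687 -0.1155  1.6794 -0.0007  1.5731  1.9442] off [-84.7 188.6 -36.6] twist 1.261
```

View pics/w5.png

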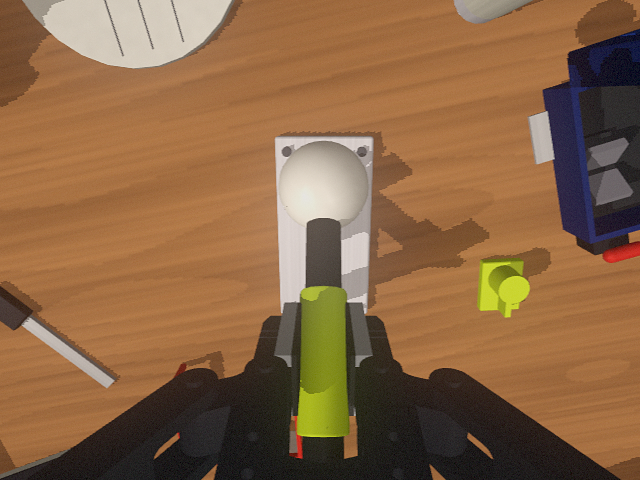

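The bar is held firmly and still tilted, with the low ball at (323,184). Carry it towards the case while turning.

{"api": "play_rows", "payload": {
  "increments": [
    {"offset": [-9,26,0],"twist": 0.12,"grip": 0},
    {"offset": [-18,52,0],"twist": 0.24,"grip": 0},
    {"offset": [-27,78,0],"twist": 0.36,"grip": 0},
    {"offset": [-36,104,0],"twist": 0.48,"grip": 0},
    {"offset": [-45,130,0],"twist": 0.6,"grip": 0}
  ]
}}

```text
time: 8.15
tool_pos: [0.4696, 0.0485, 0.4579]
tool_rot: [0.001, 0.919, -0.394, -0.003]
contact_force: [0.7, 0.5, -1.4]
gripper_width: 0.186
```

```bash
python3 -c "
from h import *
go(.50,-.09,.47,-84)
"
```

```text
t 8.15 p [0.4696 0.0485 0.4579] yaw -46.4 j [-0.0547 -0.3495  1.8859 -0.0006  1.6108  2.326 ] off [121.3  73.5 -12.2] twist 0.656
```

{"api": "play_rows", "payload": {
  "increments": [
    {"offset": [24,15,-4],"twist": 0.12,"grip": 0},
    {"offset": [48,30,-8],"twist": 0.24,"grip": 0},
    {"offset": [72,45,-12],"twist": 0.36,"grip": 0},
    {"offset": [96,60,-16],"twist": 0.48,"grip": 0},
    {"offset": [120,73,-20],"twist": 0.6,"grip": 0}
  ]
}}

```text
time: 8.57
tool_pos: [0.5009, -0.0892, 0.4782]
tool_rot: [0.001, 0.761, -0.648, -0.002]
contact_force: [0.4, 0.5, -2.9]
gripper_width: 0.184
```

{"api": "play_rows", "payload": {
  "increments": [
    {"offset": [0,0,0],"twist": 0.05,"grip": 0},
    {"offset": [0,0,0],"twist": 0.05,"grip": 0}
  ]
}}

```text
time: 8.73
tool_pos: [0.5012, -0.0891, 0.4783]
tool_rot: [0.001, 0.746, -0.666, -0.002]
contact_force: [0.3, 0.3, -2.7]
gripper_width: 0.19
```

```bash
python3 -c "
from h import *
f=manip.grab_frame('wrist');f=snap('wrist','w6');find('wrist',['ballbar','case','nest','lid_tab','lid_hinge']);C=manip.get_calibration('wrist');np.save('c6.npy',C,allow_pickle=True)
manip.grab_frame('top');find('top',['ballbar','case','nest','lid_tab','lid_hinge'])
go(.513,-.179,.35,-84)
"
```

```text
wrist ballbar 0.55 [ 0.5005 -0.0809  0.3207]
wrist case 0.6 [ 0.5268 -0.1712  0.0028]
wrist nest 0.67 [ 0.5145 -0.1747  0.0492]
wrist lid_tab 0.72 [ 0.6104 -0.162   0.2171]
wrist lid_hinge 0.96 [ 0.6076 -0.1667  0.0499]
wrist lid_hinge 0.59 [ 0.6083 -0.1653  0.2177]
top ballbar 0.75 [ 0.2388  0.3288 -0.0057]
top case 0.61 [ 0.5267 -0.1768  0.0007]
top nest 0.97 [ 0.5143 -0.1758  0.0438]
top lid_hinge 0.94 [ 0.6051 -0.17    0.0469]
t 9.38 p [ 0.5011 -0.0873  0.4815] yaw -83.3 j [-0.3189 -0.2634  1.7793 -0.      1.6254  2.7057] off [ 92.4  -1.  131.5] twist 0.012
```

View pics/w6.png

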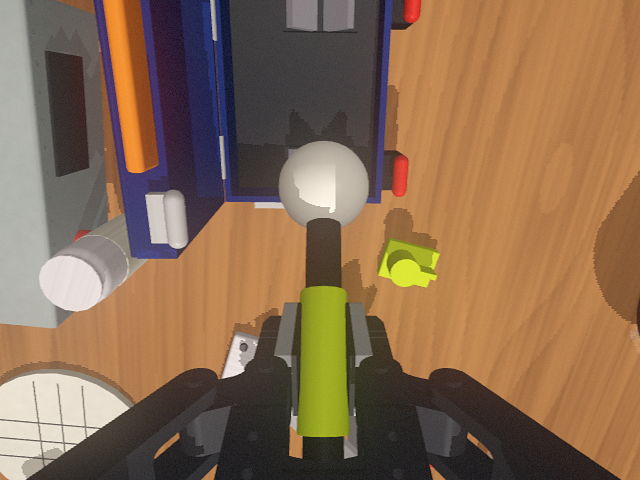

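The view shows the case: rim corners at about (380,203) and (226,203), the far rest's V line at (321,15), the lid standing at left with its tab at (130,90), and the spray can at (75,280).

```bash
python3 -c "
from h import *
C=np.load('c6.npy',allow_pickle=True).item()
P={k:atz('wrist',*v,C) for k,v in dict(fl=(381,203,.05),f2=(391,10,.05),hl=(226,203,.05),V1=(320,30,.026),V1b=(320,2,.026)).items()}
for k in P: print(k,P[k])
d=P['f2']-P['fl'];print('y axis',np.degrees(np.arctan2(-d[1],-d[0])))
f=cv2.imread('pics/w6.png');g=cv2.cvtColor(f,cv2.COLOR_BGR2HSV)
m=cv2.inRange(g,(112,120,60),(125,255,255));
for r in range(20,150,20):
    c=np.where(m[r,360:400])[0];print(r,c.min()+360 if len(c) else 0,c.max()+360 if len(c) else 0)
"
```

```text
fl [ 0.4418 -0.0783  0.05  ]
f2 [ 0.4608 -0.2469  0.05  ]
hl [ 0.5939 -0.0603  0.05  ]
V1 [ 0.52   -0.2277  0.026 ]
V1b [ 0.5226 -0.2503  0.026 ]
y axis 96.42224554347175
20 384 390
40 383 389
60 383 387
80 382 386
100 382 385
120 384 384
140 383 383
```

```bash
python3 -c "
from h import *
go(.5166,-.1958,.30,-83.6)
"
```

```text
t 9.38 p [ 0.5011 -0.0873  0.4815] yaw -83.3 j [-0.3189 -0.2634  1.7793 -0.      1.6254  2.7057] off [109.5  -2.6 181.5] twist 0.005
```

{"api": "play_rows", "payload": {
  "increments": [
    {"offset": [25,0,0],"twist": 0.0,"grip": 0},
    {"offset": [55,-1,0],"twist": 0,"grip": 0},
    {"offset": [85,-2,5],"twist": 0,"grip": 0},
    {"offset": [109,-3,30],"twist": 0,"grip": 0},
    {"offset": [109,-3,60],"twist": 0,"grip": 0}
  ]
}}

```text
time: 9.8
tool_pos: [0.5176, -0.1991, 0.4239]
tool_rot: [-0.0, 0.746, -0.666, 0.004]
contact_force: [0.2, -0.8, -2.7]
gripper_width: 0.189
```

{"api": "play_rows", "payload": {
  "increments": [
    {"offset": [0,0,30],"twist": 0.0,"grip": 0},
    {"offset": [0,0,60],"twist": 0,"grip": 0},
    {"offset": [0,0,85],"twist": 0,"grip": 0},
    {"offset": [0,0,105],"twist": 0,"grip": 0},
    {"offset": [0,0,110],"twist": 0,"grip": 0}
  ]
}}

```text
time: 10.22
tool_pos: [0.5155, -0.1947, 0.3066]
tool_rot: [0.001, 0.747, -0.665, -0.004]
contact_force: [-0.4, 0.3, -3.0]
gripper_width: 0.187
```

{"api": "play_rows", "payload": {
  "increments": [
    {"offset": [0,0,0],"twist": 0.0,"grip": 0}
  ]
}}

```text
time: 10.3
tool_pos: [0.5163, -0.1951, 0.3093]
tool_rot: [0.0, 0.747, -0.665, -0.002]
contact_force: [0.6, -0.0, -1.0]
gripper_width: 0.186
```

```bash
python3 -c "
from h import *
f=manip.grab_frame('wrist');f=snap('wrist','w7');find('wrist',['ballbar','nest']);C=manip.get_calibration('wrist');np.save('c7.npy',C,allow_pickle=True)
go(.5166,-.1958,.2488,-83.6)
"
```

```text
wrist ballbar 0.79 [ 0.5174 -0.1905  0.1539]
t 10.5 p [ 0.5176 -0.1957  0.3139] yaw -83.31 j [-0.496  -0.045   1.8665  0.      1.316   2.5289] off [-0.2  1.2 65.1] twist 0.005
```

View pics/w7.png

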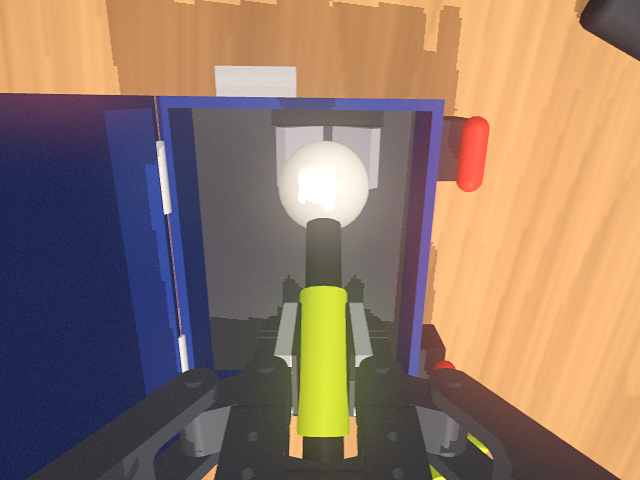

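```bash
python3 -c "
from h import *
C=np.load('c7.npy',allow_pickle=True).item()
c,s=np.cos(np.radians(6.4)),np.sin(np.radians(6.4));o=np.array([.5288,-.1722])
def cc(p): d=p[:2]-o; return np.array([c*d[0]+s*d[1],-s*d[0]+c*d[1]])*1000
for k,v in dict(frontR=(444,100,.05),backR=(158,97,.05),V=(328,150,.026),Vtop=(328,127,.045),fr2=(415,375,.05),restfrontedgeL=(277,187,.045)).items():
    print(k,cc(atz('wrist',*v,C)))
print('ball',cc(atz('wrist',323.5,185,.314-.163-.041,C)),'tcp',cc(pose()[1]))
"
```

```text
frontR [ -77.3034 -104.8189]
backR [  75.1583 -105.6476]
V [-15.912  -75.5711]
Vtop [-15.6366 -90.3042]
fr2 [-74.891   68.8989]
restfrontedgeL [ 13.7572 -56.3949]
ball [-13.3806 -70.5227] tcp [-13.7636 -22.1216]
```

{"api": "play_rows", "payload": {
  "increments": [
    {"offset": [1,2,20],"twist": 0.0,"grip": 0},
    {"offset": [1,2,40],"twist": 0,"grip": 0},
    {"offset": [1,2,52],"twist": 0,"grip": 0},
    {"offset": [1,2,58],"twist": 0,"grip": 0},
    {"offset": [1,2,58],"twist": 0,"grip": 0}
  ]
}}

```text
time: 10.92
tool_pos: [0.5147, -0.1964, 0.2525]
tool_rot: [0.0, 0.747, -0.665, -0.001]
contact_force: [-0.7, -0.7, -2.4]
gripper_width: 0.185
```

{"api": "play_rows", "payload": {
  "increments": [
    {"offset": [0,0,2],"twist": 0.0,"grip": 0},
    {"offset": [0,0,4],"twist": 0,"grip": 0},
    {"offset": [0,0,6],"twist": 0,"grip": 0}
  ]
}}

```text
time: 11.17
tool_pos: [0.5155, -0.1968, 0.249]
tool_rot: [-0.0, 0.747, -0.665, 0.001]
contact_force: [-4.6, 2.2, 6.2]
gripper_width: 0.189
```

Contact was made at the predicted height. Now pivot the bar down along the arc, watching the force.

{"api": "play_rows", "payload": {
  "increments": [
    {"offset": [-1.5,1,2],"twist": 0.0,"grip": 0},
    {"offset": [-3.5,1,4.5],"twist": 0,"grip": 0},
    {"offset": [-5,1,7],"twist": 0,"grip": 0},
    {"offset": [-6.5,1,9],"twist": 0,"grip": 0}
  ]
}}

```text
time: 11.5
tool_pos: [0.5141, -0.1903, 0.2415]
tool_rot: [-0.001, 0.747, -0.665, 0.001]
contact_force: [-3.7, 5.9, 10.5]
gripper_width: 0.188
```

```bash
python3 -c "
from h import *
s=pose()[0];print(s['contact_force'],s['ft_torque'])
f=snap('wrist','w8');
go(.5166,-.1958,.2488,-83.6)
"
```

```text
[-3.7361  5.9294 10.4993] [ 0.502   0.7897 -0.2027]
t 11.55 p [ 0.514 -0.19   0.241] yaw -83.32 j [-0.4901  0.0306  1.9239  0.0011  1.1852  2.5346] off [ 6.1 -1.9 -7.8] twist 0.005
```

View pics/w8.png

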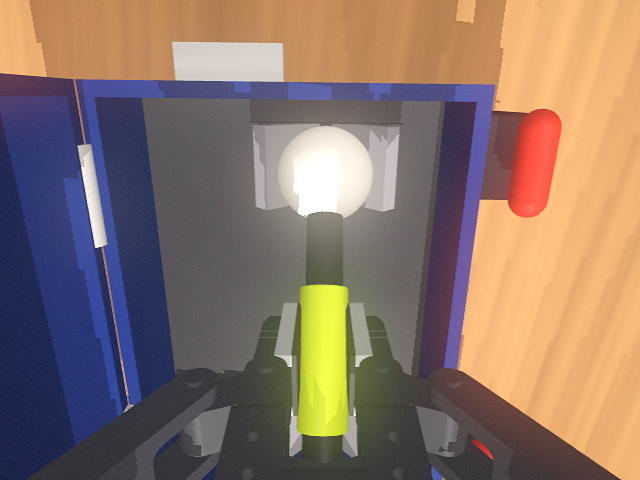

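The low ball sits in its rest at (325,172) and the bar is pivoting in the grip: it has moved from row 184 to 172. The force is moderate, so I'll continue.

{"api": "play_rows", "payload": {
  "increments": [
    {"offset": [-1.3,1,2.5],"twist": 0.0,"grip": 0},
    {"offset": [-2.5,1,5],"twist": 0,"grip": 0},
    {"offset": [-3.6,1,7.5],"twist": 0,"grip": 0},
    {"offset": [-4.6,1,10],"twist": 0,"grip": 0}
  ]
}}

```text
time: 11.88
tool_pos: [0.513, -0.1853, 0.2317]
tool_rot: [-0.002, 0.747, -0.665, 0.001]
contact_force: [-2.8, 7.6, 10.3]
gripper_width: 0.187
```

{"api": "play_rows", "payload": {
  "increments": [
    {"offset": [-0.9,0,2.5],"twist": 0.0,"grip": 0},
    {"offset": [-1.7,0,5],"twist": 0,"grip": 0},
    {"offset": [-2.4,0,7.5],"twist": 0,"grip": 0},
    {"offset": [-2.9,0,10],"twist": 0,"grip": 0}
  ]
}}

```text
time: 12.22
tool_pos: [0.5125, -0.1823, 0.221]
tool_rot: [-0.002, 0.747, -0.665, 0.001]
contact_force: [-2.6, 7.1, 10.2]
gripper_width: 0.186
```

```bash
cat >ball.py <<'E'
from h import *
s,p,M=pose();print(s['contact_force'],s['ft_torque'],p)
f=manip.grab_frame('wrist');C=manip.get_calibration('wrist')
# yellow sleeve + low ball extents
h=cv2.cvtColor(f,cv2.COLOR_BGR2HSV);m=cv2.inRange(h,(25,120,80),(40,255,255))
ys,xs=np.where(m[240:,260:400]);print('sleeve rows',ys.min()+240,ys.max()+240,'cols',xs.min()+260,xs.max()+260)
w=cv2.inRange(h,(0,0,150),(179,70,255));
n,l,st,ce=cv2.connectedComponentsWithStats(w[60:300,230:420])
i=1+st[1:,4].argmax();print('ball blob',st[i],ce[i]+[230,60])
find('wrist',['ballbar','nest'])
E
python3 ball.py
```

```text
[-2.6408  7.1345 10.1567] [ 0.7327  0.3823 -0.0698] [ 0.5125 -0.1823  0.221 ]
sleeve rows 287 444 cols 278 379
ball blob [   28    44   122   109 10336] [320.686  160.1171]
wrist ballbar 0.69 [ 0.5131 -0.1762  0.0624]
wrist ballbar 0.34 [ 0.6058 -0.168   0.0503]
```

{"api": "play_rows", "payload": {
  "increments": [
    {"offset": [-0.6,0,2.5],"twist": 0.0,"grip": 0},
    {"offset": [-1,0,5],"twist": 0,"grip": 0},
    {"offset": [-1.3,0,7.5],"twist": 0,"grip": 0},
    {"offset": [-1.5,0,9],"twist": 0,"grip": 0}
  ]
}}

```text
time: 12.7
tool_pos: [0.5122, -0.181, 0.2114]
tool_rot: [-0.001, 0.747, -0.665, 0.001]
contact_force: [-1.7, 6.4, 6.6]
gripper_width: 0.184
```

{"api": "play_rows", "payload": {
  "increments": [
    {"offset": [0,0,1],"twist": 0.0,"grip": 0},
    {"offset": [0,0,2],"twist": 0,"grip": 0},
    {"offset": [0,0,3],"twist": 0,"grip": 0}
  ]
}}

```text
time: 12.95
tool_pos: [0.5122, -0.181, 0.2085]
tool_rot: [-0.001, 0.747, -0.665, 0.001]
contact_force: [-0.6, 5.0, 4.7]
gripper_width: 0.188
```

```bash
python3 ball.py
```

```text
[-0.5605  4.9905  4.6881] [ 0.5272  0.0965 -0.0269] [ 0.5122 -0.181   0.2085]
sleeve rows 288 444 cols 272 387
ball blob [   33    37   154   122 13295] [332.2647 155.4132]
wrist ballbar 0.72 [ 0.5129 -0.1762  0.0488]
```

{"api": "play_rows", "payload": {
  "increments": [
    {"offset": [0,0,1],"twist": 0.0,"grip": 0},
    {"offset": [0,0,2],"twist": 0,"grip": 0},
    {"offset": [0,0,2],"twist": 0,"grip": 0}
  ]
}}

```text
time: 13.35
tool_pos: [0.5122, -0.1811, 0.2064]
tool_rot: [-0.001, 0.747, -0.665, 0.001]
contact_force: [-1.4, 5.9, 5.5]
gripper_width: 0.188
```

{"api": "play_rows", "payload": {
  "increments": [
    {"offset": [0,0,1],"twist": 0.0,"grip": 0},
    {"offset": [0,0,2],"twist": 0,"grip": 0},
    {"offset": [0,0,2],"twist": 0,"grip": 0}
  ]
}}

```text
time: 13.6
tool_pos: [0.5124, -0.1811, 0.2047]
tool_rot: [-0.001, 0.747, -0.665, 0.001]
contact_force: [-0.7, 5.7, 6.7]
gripper_width: 0.185
```

```bash
cat > lev.py <<'E'
from h import *
f=manip.grab_frame('wrist');cv2.imwrite('pics/lev.png',f)
g=cv2.GaussianBlur(cv2.cvtColor(f,cv2.COLOR_BGR2GRAY),(5,5),1)
c=cv2.HoughCircles(g[60:280,220:430],cv2.HOUGH_GRADIENT,1.2,60,param1=80,param2=15,minRadius=35,maxRadius=75)
print(None if c is None else c[0][:3]+[220,60,0])
h=cv2.cvtColor(f,cv2.COLOR_BGR2HSV)
print('col323 V',[int(x) for x in h[80:290:6,323,2]]);print('S',[int(x) for x in h[80:290:6,323,1]])
find('wrist',['ballbar','case','lid_hinge']);
for q in ('side','top'):
    manip.grab_frame(q);find(q,['ballbar'])
s,p,M=pose();print(p,s['contact_force'],s['ft_torque'])
E
python3 lev.py
```

```text
[[325.   157.8   61.88]
 [368.2  113.4   40.88]
 [269.8  125.4   53.72]]
col323 V [90, 91, 96, 205, 218, 223, 231, 232, 237, 238, 242, 244, 246, 244, 241, 237, 235, 234, 231, 227, 222, 215, 205, 189, 87, 92, 90, 88, 86, 87, 85, 86, 89, 92, 95]
S [31, 25, 37, 29, 28, 26, 25, 27, 25, 27, 24, 23, 24, 25, 25, 27, 26, 25, 25, 28, 28, 28, 27, 32, 47, 33, 42, 38, 30, 29, 39, 36, 46, 47, 56]
wrist ballbar 0.57 [ 0.5154 -0.1763  0.048 ]
wrist case 0.64 [ 0.5261 -0.173   0.0037]
wrist lid_hinge 0.9 [ 0.6051 -0.1666  0.0481]
side ballbar 0.76 [ 0.5099 -0.1736  0.0505]
top ballbar 0.58 [ 0.5302 -0.5252  0.0012]
top ballbar 0.25 [ 0.5125 -0.1798  0.0476]
[ 0.5124 -0.1811  0.2047] [-1.6932  5.7454  6.4356] [ 0.5087  0.1586 -0.0446]
```

{"api": "play_rows", "payload": {
  "increments": [
    {"offset": [0,0,1],"twist": 0.0,"grip": 0},
    {"offset": [0,0,2],"twist": 0,"grip": 0},
    {"offset": [0,0,2],"twist": 0,"grip": 0}
  ]
}}

```text
time: 14.25
tool_pos: [0.5128, -0.1812, 0.2041]
tool_rot: [-0.002, 0.747, -0.665, 0.001]
contact_force: [-3.8, 7.6, 13.6]
gripper_width: 0.185
```

```bash
python3 lev.py
```

```text
[[326.2  157.8   62.24]
 [376.6  119.4   46.28]
 [286.6  107.4   44.84]]
col323 V [92, 92, 94, 207, 216, 224, 229, 233, 235, 238, 241, 244, 246, 244, 240, 237, 235, 234, 231, 226, 222, 216, 207, 193, 84, 96, 88, 82, 84, 86, 89, 84, 88, 89, 93]
S [28, 36, 35, 27, 30, 27, 27, 25, 27, 26, 24, 23, 24, 24, 24, 25, 26, 25, 28, 26, 26, 27, 30, 29, 36, 37, 29, 22, 24, 39, 34, 46, 38, 52, 60]
wrist ballbar 0.88 [ 0.5158 -0.1767  0.0448]
wrist case 0.83 [ 0.5254 -0.1728  0.0003]
wrist lid_hinge 0.79 [ 0.6044 -0.1703  0.0514]
side ballbar 0.45 [ 0.2406  0.3363 -0.0013]
[ 0.5128 -0.1812  0.2041] [-3.3344  8.1104 13.0911] [ 0.8614  0.5235 -0.0994]
```

Stiff contact means both balls are seated. Unload, then open partway, since the front wall limits the jaws.

{"api": "play_rows", "payload": {
  "increments": [
    {"offset": [0,0,-2],"twist": 0.0,"grip": 0},
    {"offset": [0,0,-2],"twist": 0,"grip": 0},
    {"offset": [0,0,-2],"twist": 0,"grip": 0.22},
    {"offset": [0,0,-2],"twist": 0,"grip": 0.3},
    {"offset": [0,0,-2],"twist": 0,"grip": 0.5}
  ]
}}

```text
time: 15.07
tool_pos: [0.511, -0.1816, 0.2021]
tool_rot: [0.0, 0.747, -0.665, -0.0]
contact_force: [0.5, 0.1, 0.2]
gripper_width: 0.424
```

{"api": "play_rows", "payload": {
  "increments": [
    {"offset": [0,0,0],"twist": 0.0,"grip": 0.5},
    {"offset": [0,0,0],"twist": 0,"grip": 0.5},
    {"offset": [0,0,0],"twist": 0,"grip": 0.5}
  ]
}}

```text
time: 15.32
tool_pos: [0.511, -0.1815, 0.202]
tool_rot: [0.0, 0.747, -0.665, -0.0]
contact_force: [-0.5, -0.2, 0.2]
gripper_width: 0.502
```

```bash
python3 lev.py
```

```text
[[317.8  159.    63.44]
 [260.2  137.4   37.4 ]
 [368.2  124.2   39.68]]
col323 V [88, 93, 99, 207, 217, 222, 230, 233, 235, 237, 241, 243, 246, 245, 245, 239, 236, 234, 233, 228, 223, 218, 209, 197, 89, 83, 84, 89, 88, 81, 82, 81, 87, 84, 95]
S [23, 36, 33, 28, 27, 26, 28, 26, 25, 26, 25, 24, 23, 24, 25, 27, 26, 26, 24, 26, 29, 29, 28, 30, 49, 46, 36, 29, 35, 25, 37, 38, 50, 58, 70]
wrist ballbar 0.87 [ 0.5141 -0.1767  0.046 ]
wrist case 0.63 [ 0.5282 -0.1729  0.0026]
wrist lid_hinge 0.84 [ 0.6037 -0.1694  0.0488]
side ballbar 0.55 [ 0.513  -0.1724  0.0461]
[ 0.5112 -0.1815  0.2024] [ 0.4047 -0.618   0.4173] [ 0.0314  0.0723 -0.0094]
```

The bar lies at (0.514,-0.177,0.046), matching the nest, with no contact force. Retreat upwards.

{"api": "play_rows", "payload": {
  "increments": [
    {"offset": [0,0,-10],"twist": 0.0,"grip": 0.5},
    {"offset": [0,0,-40],"twist": 0,"grip": 0.5},
    {"offset": [0,0,-80],"twist": 0,"grip": 0.5},
    {"offset": [0,0,-120],"twist": 0,"grip": 0.4},
    {"offset": [0,0,-160],"twist": 0,"grip": 0.2}
  ]
}}

```text
time: 16.13
tool_pos: [0.5108, -0.1812, 0.3647]
tool_rot: [0.0, 0.747, -0.665, 0.0]
contact_force: [1.4, -0.1, -0.6]
gripper_width: 0.274
```

{"api": "play_rows", "payload": {
  "increments": [
    {"offset": [0,0,-40],"twist": -0.12,"grip": 0},
    {"offset": [0,0,-70],"twist": -0.24,"grip": 0},
    {"offset": [0,0,-90],"twist": -0.36,"grip": 0},
    {"offset": [0,0,-90],"twist": -0.48,"grip": 0},
    {"offset": [0,0,-90],"twist": -0.6,"grip": 0}
  ]
}}

```text
time: 16.55
tool_pos: [0.5112, -0.1814, 0.4562]
tool_rot: [0.0, 0.911, -0.411, 0.003]
contact_force: [0.1, 0.9, -0.8]
gripper_width: 0.002
```

{"api": "play_rows", "payload": {
  "increments": [
    {"offset": [0,0,0],"twist": -0.12,"grip": 0},
    {"offset": [0,0,0],"twist": -0.24,"grip": 0},
    {"offset": [0,0,0],"twist": -0.36,"grip": 0},
    {"offset": [0,0,0],"twist": -0.48,"grip": 0},
    {"offset": [0,0,0],"twist": -0.6,"grip": 0}
  ]
}}

```text
time: 16.97
tool_pos: [0.5109, -0.1813, 0.4533]
tool_rot: [0.0, 0.992, -0.124, 0.0]
contact_force: [-0.2, -0.3, -0.7]
gripper_width: 0.001
```

```bash
python3 -c "
from h import *
for i in range(2):
  f=manip.grab_frame('wrist');find('wrist',['ballbar','nest','lid_tab','lid_hinge','spray_can'])
cv2.imwrite('pics/w9.png',f)
manip.grab_frame('top');find('top',['lid_tab','lid_hinge','spray_can','ballbar'])
find('top',['lid_tab'],'boxes_of')
manip.grab_frame('side');find('side',['lid_tab','lid_hinge','ballbar'])
go(.66,-.16,.45,6.4)
"
```

```text
wrist ballbar 0.91 [ 0.5153 -0.176   0.0475]
wrist ballbar 0.58 [ 0.6043 -0.1686  0.0518]
wrist nest 0.68 [ 0.5122 -0.1738  0.0476]
wrist lid_tab 0.73 [ 0.6104 -0.1617  0.2164]
wrist lid_tab 0.64 [ 0.6856 -0.0106  0.0001]
wrist lid_hinge 0.96 [ 0.6036 -0.1675  0.0482]
wrist spray_can 0.89 [ 0.6877 -0.0087  0.0031]
wrist spray_can 0.44 [ 0.5143 -0.1728  0.0487]
wrist ballbar 0.64 [ 0.5138 -0.1765  0.046 ]
wrist nest 0.57 [ 0.5141 -0.1715  0.0517]
wrist lid_tab 0.69 [ 0.6093 -0.1626  0.2135]
wrist lid_hinge 0.87 [ 0.6081 -0.1683  0.0475]
wrist spray_can 0.81 [ 0.6858 -0.0065 -0.0008]
wrist spray_can 0.71 [ 0.2436  0.3302 -0.0036]
top lid_tab 0.74 [ 0.613  -0.1682  0.2156]
top lid_hinge 0.69 [ 0.6057 -0.1711  0.0451]
top spray_can 0.68 [ 0.6909 -0.0117 -0.0017]
top ballbar 0.66 [ 0.5135 -0.1795  0.047 ]
top lid_tab 0.76 [ 0.6091 -0.1365  0.2007]
side lid_tab 0.9 [ 0.6121 -0.1644  0.2153]
side lid_tab 0.74 [ 0.3289 -0.3523 -0.0004]
side lid_hinge 0.57 [0.4987 0.1764 0.0003]
side ballbar 0.65 [ 0.3288 -0.3472  0.0006]
side ballbar 0.59 [ 0.2423  0.3347 -0.0006]
t 18.07 p [ 0.5112 -0.1815  0.4524] yaw -14.57 j [-0.4783 -0.1694  1.747  -0.      1.564   1.3467] off [138.6 -58.2   2.3] twist -0.366
```

{"api": "play_rows", "payload": {
  "increments": [
    {"offset": [30,-12,0],"twist": -0.1,"grip": 0},
    {"offset": [60,-25,0],"twist": -0.2,"grip": 0},
    {"offset": [90,-38,0],"twist": -0.3,"grip": 0},
    {"offset": [117,-50,0],"twist": -0.366,"grip": 0},
    {"offset": [117,-50,0],"twist": -0.366,"grip": 0}
  ]
}}

```text
time: 18.48
tool_pos: [0.6403, -0.1616, 0.4506]
tool_rot: [-0.001, 0.998, 0.058, -0.0]
contact_force: [-1.0, 0.2, -0.1]
gripper_width: -0.0
```

```bash
cat > arc.py <<'E'
from h import *
import sys
c,s_=np.cos(np.radians(6.4)),np.sin(np.radians(6.4));H=np.array([.6045,-.166,.050])
def tgt(u,n,th,dy=0,front=11):
    x=(-u*np.cos(th)+n*np.sin(th)+front)/1000;z=(u*np.sin(th)+n*np.cos(th)+173)/1000
    return H+np.array([c*x-s_*dy/1000,s_*x+c*dy/1000,z])
def offs(u,n,ths,lift=0,back=0):
    s,p,M=pose();print('now',p,s['contact_force'],'t',s['time'])
    for th in ths:
        t=tgt(u,n,th,0,11+back)+[0,0,lift/1000];print(round(th,2),np.round(1000*M.T@(t-p),1))
E
python3 -c "
from arc import *
go(.6373,-.1623,.393,6.4)
offs(170,14,[1.53],0,15)
f=manip.grab_frame('wrist');cv2.imwrite('pics/w10.png',f);find('wrist',['lid_tab','lid_hinge','ballbar']);find('wrist',['lid_tab'],'boxes_of')
"
```

```text
t 18.48 p [ 0.6403 -0.1616  0.4506] yaw 6.64 j [-0.36    0.1126  1.4734  0.0011  1.5562  1.0949] off [-3.1  0.4 57.6] twist 0.004
now [ 0.6403 -0.1616  0.4506] [-0.9918  0.1618 -0.1026] t 18.4833
1.53 [-3.   0.4 57.2]
wrist lid_tab 0.56 [ 0.6123 -0.1629  0.219 ]
wrist lid_tab 0.7 [ 0.6161 -0.1619  0.2039]
wrist lid_tab 0.39 [ 0.6157 -0.1627  0.1987]
```

{"api": "play_rows", "payload": {
  "increments": [
    {"offset": [0,0,25],"twist": 0,"grip": 0},
    {"offset": [0,0,45],"twist": 0,"grip": 0},
    {"offset": [0,0,57],"twist": 0,"grip": 0},
    {"offset": [0,0,57],"twist": 0,"grip": 0}
  ]
}}

```text
time: 19.07
tool_pos: [0.6355, -0.1625, 0.3917]
tool_rot: [-0.001, 0.998, 0.055, -0.003]
contact_force: [-0.1, -0.5, 0.1]
gripper_width: 0.001
```

```bash
python3 -c "
from arc import *
offs(170,14,np.arange(1.55,0.4,-.1))
f=snap('wrist','w11')
"
```

```text
now [ 0.6355 -0.1625  0.3917] [-0.0959 -0.4613  0.0812] t 19.0667
1.55 [-9.8  0.1 -1.5]
1.45 [-26.8   0.1  -1.6]
1.35 [-43.8   0.1  -0. ]
1.25 [-60.5   0.1   3.3]
1.15 [-76.8   0.1   8.2]
1.05 [-92.6   0.2  14.8]
0.95 [-107.6    0.2   22.9]
0.85 [-121.7    0.2   32.4]
0.75 [-134.8    0.3   43.3]
0.65 [-146.8    0.3   55.5]
0.55 [-157.5    0.4   68.8]
0.45 [-166.8    0.4   83. ]
```

View pics/w11.png

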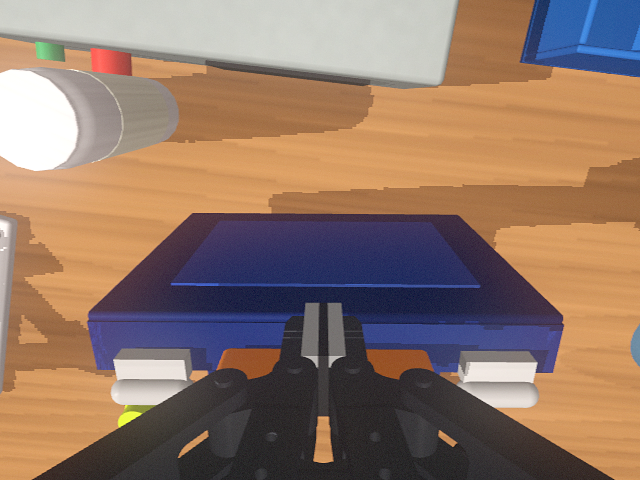

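The closed fingers sit behind the tab (323,360), above the lid's front wall and clear of the spray can. Push along the arc.

{"api": "play_rows", "payload": {
  "increments": [
    {"offset": [-12,0,-1],"twist": 0,"grip": 0},
    {"offset": [-24,0,-1],"twist": 0,"grip": 0},
    {"offset": [-36,0,0],"twist": 0,"grip": 0},
    {"offset": [-48,0,1],"twist": 0,"grip": 0},
    {"offset": [-60,0,3],"twist": 0,"grip": 0}
  ]
}}

```text
time: 19.53
tool_pos: [0.5772, -0.1693, 0.3951]
tool_rot: [0.001, 0.998, 0.056, 0.003]
contact_force: [2.0, 1.3, -0.3]
gripper_width: -0.005
```

```bash
python3 -c "
from arc import *
offs(170,14,np.arange(1.15,0.4,-.1))
f=manip.grab_frame('wrist');find('wrist',['lid_tab']);find('wrist',['lid_tab'],'boxes_of');f=manip.grab_frame('top');find('top',['lid_tab'])
"
```

```text
now [ 0.5772 -0.1693  0.3951] [ 1.9503  1.3445 -0.3251] t 19.5333
1.15 [-18.3  -0.2  11.1]
1.05 [-34.1  -0.2  17.5]
0.95 [-49.2  -0.2  25.5]
0.85 [-63.4  -0.2  34.9]
0.75 [-76.6  -0.3  45.6]
0.65 [-88.7  -0.3  57.7]
0.55 [-99.5  -0.3  70.8]
0.45 [-109.    -0.3   85. ]
wrist lid_tab 0.69 [ 0.5885 -0.1634  0.1895]
top lid_tab 0.93 [ 0.5705 -0.172   0.2101]
```

{"api": "play_rows", "payload": {
  "increments": [
    {"offset": [-10,0,5],"twist": 0,"grip": 0},
    {"offset": [-22,0,11],"twist": 0,"grip": 0},
    {"offset": [-34,0,17],"twist": 0,"grip": 0},
    {"offset": [-49,0,25],"twist": 0,"grip": 0},
    {"offset": [-63,0,35],"twist": 0,"grip": 0}
  ]
}}

```text
time: 20.2
tool_pos: [0.5153, -0.1764, 0.3591]
tool_rot: [0.001, 0.998, 0.056, 0.002]
contact_force: [1.4, -0.4, 2.0]
gripper_width: 0.002
```

```bash
python3 -c "
from arc import *
offs(170,14,np.arange(.85,0.0,-.1))
f=manip.grab_frame('wrist');find('wrist',['lid_tab']);f=manip.grab_frame('top');find('top',['lid_tab'])
"
```

```text
now [ 0.5153 -0.1764  0.3591] [ 1.4155 -0.4045  1.9928] t 20.2
0.85 [-0.9 -0.4 -0.8]
0.75 [-14.1  -0.4  10. ]
0.65 [-26.1  -0.4  22. ]
0.55 [-36.9  -0.5  35.2]
0.45 [-46.4  -0.5  49.4]
0.35 [-54.3  -0.5  64.5]
0.25 [-60.7  -0.6  80.3]
0.15 [-65.5  -0.6  96.7]
0.05 [-68.7  -0.6 113.4]
top lid_tab 0.63 [ 0.5053 -0.1767  0.1812]
```

{"api": "play_rows", "payload": {
  "increments": [
    {"offset": [-14,0,10],"twist": 0,"grip": 0},
    {"offset": [-27,0,22],"twist": 0,"grip": 0},
    {"offset": [-39,0,35],"twist": 0,"grip": 0},
    {"offset": [-49,0,49],"twist": 0,"grip": 0},
    {"offset": [-58,0,64],"twist": 0,"grip": 0}
  ]
}}

```text
time: 20.82
tool_pos: [0.458, -0.183, 0.2947]
tool_rot: [0.001, 0.998, 0.056, 0.001]
contact_force: [-0.4, -0.0, -1.0]
gripper_width: 0.004
```

```bash
python3 -c "
from arc import *
offs(176,14,np.arange(.35,-0.05,-.1))
f=manip.grab_frame('top');find('top',['lid_tab'])
f=manip.grab_frame('wrist');find('wrist',['lid_tab'])
"
```

```text
now [ 0.458  -0.183   0.2947] [-0.3665 -0.0014 -0.9666] t 20.8167
0.35 [-2.1 -0.6 -1.8]
0.25 [-8.6 -0.6 14.5]
0.15 [-13.6  -0.7  31.5]
0.05 [-16.8  -0.7  48.9]
top lid_tab 0.56 [ 0.5301 -0.1738  0.0011]
wrist lid_tab 0.65 [ 0.5279 -0.173   0.004 ]
```

{"api": "play_rows", "payload": {
  "increments": [
    {"offset": [-4,0,7],"twist": 0,"grip": 0},
    {"offset": [-8,0,14],"twist": 0,"grip": 0},
    {"offset": [-10,0,20],"twist": 0,"grip": 0},
    {"offset": [-12,0,26],"twist": 0,"grip": 0}
  ]
}}

```text
time: 21.35
tool_pos: [0.4457, -0.1843, 0.2677]
tool_rot: [0.001, 0.998, 0.056, 0.001]
contact_force: [0.9, 0.1, 0.6]
gripper_width: -0.0
```

```bash
python3 -c "
from arc import *
offs(176,14,np.arange(.15,-0.05,-.05))
for c in ('top','wrist','side'):
  f=manip.grab_frame(c);find(c,['lid_tab','lid_hinge'])
cv2.imwrite('pics/s12.png',f)
"
```

```text
now [ 0.4457 -0.1843  0.2677] [0.8681 0.1483 0.5662] t 21.35
0.15 [-1.1 -0.5  4.6]
0.1 [-2.9 -0.5 13.2]
0.05 [-4.3 -0.5 22. ]
-0.0 [-5.3 -0.5 30.7]
top lid_tab 0.21 [0.499  0.1767 0.0088]
top lid_tab 0.16 [ 0.5297 -0.5221 -0.0005]
top lid_hinge 0.73 [ 0.6953 -0.013   0.0003]
top lid_hinge 0.69 [ 0.6058 -0.1697  0.0488]
side lid_tab 0.82 [ 0.444  -0.1833  0.0933]
side lid_hinge 0.59 [ 0.6062 -0.1651  0.0528]
```

The side view puts the tab at z=0.093, so θ is about 0.18 and the fingers are still following it. Now press through the catches.

{"api": "play_rows", "payload": {
  "increments": [
    {"offset": [-2,0,5],"twist": 0,"grip": 0},
    {"offset": [-3,0,10],"twist": 0,"grip": 0},
    {"offset": [-3,0,15],"twist": 0,"grip": 0},
    {"offset": [-4,0,20],"twist": 0,"grip": 0}
  ]
}}

```text
time: 22.13
tool_pos: [0.4417, -0.1849, 0.25]
tool_rot: [0.0, 0.998, 0.056, -0.001]
contact_force: [-8.3, 3.7, 19.2]
gripper_width: -0.005
```

```bash
python3 -c "
from arc import *
offs(176,14,[.1,.05,0])
f=manip.grab_frame('side');find('side',['lid_tab','lid_hinge'])
"
```

```text
now [ 0.4417 -0.1849  0.25  ] [-8.2748  3.7233 19.1824] t 22.1333
0.1 [ 1.1 -0.6 -4.5]
0.05 [-0.2 -0.6  4.2]
0 [-1.1 -0.6 13. ]
side lid_tab 0.82 [ 0.4406 -0.1832  0.078 ]
side lid_tab 0.34 [ 0.2442  0.3325 -0.0025]
side lid_hinge 0.59 [ 0.6057 -0.1635  0.0502]
```

{"api": "play_rows", "payload": {
  "increments": [
    {"offset": [-2,0,4],"twist": 0,"grip": 0},
    {"offset": [-2,0,8],"twist": 0,"grip": 0},
    {"offset": [-2,0,11],"twist": 0,"grip": 0}
  ]
}}

```text
time: 22.53
tool_pos: [0.4394, -0.1848, 0.237]
tool_rot: [0.0, 0.998, 0.056, 0.0]
contact_force: [-10.9, 4.6, 32.9]
gripper_width: 0.003
```

```bash
python3 -c "
from arc import *
offs(176,14,[.05,0])
f=manip.grab_frame('side');find('side',['lid_tab'])
"
```

```text
now [ 0.4394 -0.1848  0.237 ] [-10.93     4.5656  32.8933] t 22.5333
0.05 [ 2.1 -0.3 -8.7]
0 [ 1.1 -0.3  0. ]
side lid_tab 0.72 [ 0.4383 -0.1839  0.0625]
```

The tab is at z=0.0625 (0.064 when shut) and the force shows it has bottomed out. Release and retreat.

{"api": "play_rows", "payload": {
  "increments": [
    {"offset": [0,0,-5],"twist": 0,"grip": 0},
    {"offset": [0,0,-15],"twist": 0,"grip": 0},
    {"offset": [0,0,-45],"twist": 0,"grip": 0},
    {"offset": [0,0,-85],"twist": 0,"grip": 0},
    {"offset": [-20,0,-125],"twist": 0,"grip": 0}
  ]
}}

```text
time: 23.05
tool_pos: [0.4213, -0.1865, 0.3599]
tool_rot: [-0.0, 0.998, 0.057, -0.0]
contact_force: [1.3, -1.2, 1.6]
gripper_width: 0.0
```

{"api": "play_rows", "payload": {
  "increments": [
    {"offset": [-20,0,-40],"twist": 0,"grip": 0},
    {"offset": [-40,0,-80],"twist": 0,"grip": 0},
    {"offset": [-40,0,-80],"twist": 0,"grip": 0},
    {"offset": [-40,0,-80],"twist": 0,"grip": 0}
  ]
}}

```text
time: 23.38
tool_pos: [0.3804, -0.1915, 0.4429]
tool_rot: [0.003, 0.998, 0.055, 0.003]
contact_force: [0.4, -0.3, -0.7]
gripper_width: 0.004
```

```bash
python3 -c "
from arc import *
s,p,M=pose();print(p,s['contact_force'])
for c in ('side','wrist','top'):
  f=manip.grab_frame(c);find(c,['lid_tab','lid_hinge','ballbar','printed_part','spray_can','glasses','mouse','mug','caliper'])
"
```

```text
[ 0.3804 -0.1915  0.4429] [ 0.3798 -0.2718 -0.6876]
side lid_tab 0.59 [ 0.4394 -0.1845  0.0638]
side lid_tab 0.3 [ 0.2438  0.334  -0.0006]
side lid_hinge 0.67 [ 0.6032 -0.1664  0.0515]
side ballbar 0.53 [ 0.5262 -0.5256  0.0006]
side ballbar 0.17 [ 0.6905 -0.0091 -0.0045]
side printed_part 0.8 [ 0.3951 -0.0052  0.0007]
side spray_can 0.7 [ 0.6914 -0.0079 -0.0078]
side glasses 0.75 [ 0.2425  0.3337 -0.    ]
side mouse 0.56 [ 0.3301 -0.3518 -0.0006]
side mouse 0.24 [0.4393 0.5318 0.0039]
side mug 0.95 [ 0.5302 -0.5265  0.0033]
side mug 0.7 [0.2416 0.3325 0.0012]
side caliper 0.79 [0.4371 0.531  0.0012]
wrist lid_tab 0.68 [ 0.4331 -0.1837  0.0657]
wrist lid_tab 0.57 [ 0.3929 -0.0058  0.0005]
wrist printed_part 0.59 [ 0.3888 -0.0063  0.0013]
wrist mouse 0.65 [ 0.3295 -0.3487  0.0051]
top lid_tab 0.75 [ 0.3264 -0.3488 -0.0021]
top lid_tab 0.71 [ 0.439  -0.1855  0.0651]
top lid_hinge 0.94 [ 0.608  -0.1668  0.0502]
top lid_hinge 0.5 [ 0.3246 -0.3487  0.0006]
top ballbar 0.24 [ 0.5304 -0.1767  0.0013]
top printed_part 0.67 [ 0.3978 -0.0049 -0.0033]
top printed_part 0.19 [ 0.5272 -0.1792 -0.0003]
top spray_can 0.58 [ 0.691  -0.0117  0.0001]
top glasses 0.74 [ 0.2375  0.3285 -0.007 ]
top mouse 0.65 [ 0.3253 -0.3528  0.0011]
top mouse 0.65 [ 0.6076 -0.1696  0.048 ]
top mug 0.84 [ 0.53   -0.5205 -0.0025]
top caliper 0.87 [ 0.4349  0.5334 -0.0014]
```

Tab z reads 0.064–0.066 in three views, so the lid is shut and held. The bystanders haven't moved and the tool is clear. Handing in.

```bash
python3 -c "
from plant import manip
print(manip.job_done())"
```

```text
the job is handed in; nothing more can be done
None
```

The ball bar is in its case, the lid is shut, and I handed the job in at about 24 s of the 64 s allowed; it reports no verdict.

**What I did**
- I lifted the bar square to the slope. The first pinch was too high on the sleeve, so I reopened and gripped about 10 mm lower.
- I set the low ball in its rest and lowered the tool along an arc until the bar was level and both balls were seated, then let go.
- I pushed the lid over by its tab and pressed the front edge with up to about 33 N until it bottomed out, then moved the tool clear.

**Last checks**
- **Bar:** before the lid closed it read (0.514, -0.177, 0.046), about 2 mm from the nest along the bar, with no force on the fingers. With the lid shut I could not see it again.
- **Lid:** after I let go, the tab height read 0.064–0.066 m in all three views, against 0.064 m when shut. I did not read the joint angle directly.
- **Bystanders:** each one's best-matching final reading was within about 10 mm of its first. The spray can was missed in the first pictures, so I compared it with later readings.

**Disagreements:** a few network reports were obviously wrong, such as naming the mug as the ball bar, and I ignored them. All 12 pictures were used by the end, so the final lid check rests on the networks and the force reading.

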